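# Put the centrifuge accessories back in their trays

### The arm

A 6-joint arm with a two-finger parallel gripper is mounted at the origin on the work surface. World frame = base frame: x ahead of the robot, y to its left, z up, the work surface at z = 0. Lengths are in m, angles in rad, forces in N, time in s.
With the tool pointing down it reaches from about 0.35 to 0.85 m from the base axis. Payload 8.1 kg.
Tool frame: the origin (TCP) lies at the very end of the fingers, on their centre line; the grasp point (between the pads) lies 19 mm behind it; z points along the fingers, y is the direction in which the jaws open and shut (so a half turn about z gives the same grasp; the last joint's range is limited). The gripper opens to 93 mm and grips with 3 to 60 N. Pads are 15 mm wide; open, the fingers measure 128 mm over their backs; the gripper's body (75 mm by 188 mm) begins 65 mm behind the grasp point.
Start: joints at [-0.085, 0.13, 1.488, -0, 1.523, -0.085], TCP at [0.6, 0, 0.185] pointing down, gripper open.
Joint ranges: [-2.96, 2.96], [-0.89, 2.26], [0.02, 2.5], [-1.34, 4.48], [0, 2.73], [-2.66, 2.66]. Speed limits (rad/s): [2.39, 2.39, 2.79, 3.14, 3.14, 3.14].

### API

Orientations are given as a rotation vector (axis times angle).
In Python, from plant import * gives the robot as it stands.
- The arm moves only by the tool apply_moves, never from a script. Its argument "commands" is one flat list of numbers, 7 for each row, row after row: the shift along the world's x, y, z in cm, then the turn, a rotation vector about the world's x, y, z in rad, then the finger opening in cm, from 0 to 9.3. A call has 1 to 8 rows; each row shifts and turns the pose as measured when the row begins; what a row does not reach is not made up. A row lasts 1/8 s, in which the tool goes at most 62.5 mm and 10.7 degrees, less where a joint would pass 70% of its speed; a pose out of reach is approached as far as the arm can. A call with a gripper value outside its range is refused whole. The fingers move at their own pace and stop on an object; "squeeze" is the grip in N (left out, the last holds). Time passes only in rows, so rows that do not move let the fingers close. It gives the time, the measured TCP pose, the force and the opening at its end, in the units of the state.
- read_state(): the state, without advancing time (a new reading comes with each control period).
- read_camera(name): name is "scene" or "side" or "wrist"; returns (picture, depth): 384x512x3 uint8, blue, green, red; 384x512 float32, m along the optical axis (not along the pixel's ray), 0 where there is no reading.
- camera_model(name): a dict with "intrinsics" (3x3 intrinsics, pixels), "R" (3x3) and "t" (3): a world point X has camera coordinates R X + t. Camera axes: x right, y down, z forward; pixel columns grow to the right and rows downward; lengths in m; the calibration is good to about 2 mm. A picture is of the moment at which its call begins: read the wrist's pose just before it. camera_model takes no time and is no camera call; for the wrist camera it gives the pose at the moment of the call.
- close_job(): hands the job in, once; it reports no verdict.
Trained networks look in the newest picture that a camera, given by its name, has taken for a name from the list of things; names that differ only in an ending like _2 or _b are one class to them, and where a whole thing is asked for, a point or a joint stands for the part that bears it (a point fixed in the world has none). Each returns a list of dicts, best first, with "conf" (0 to 1); they miss things now and then, are a little off and sometimes report something else, mostly with a low value. They report only what shows in the picture. A call takes as long as a camera call.
- find_in(query, camera): "point" ([x, y, z] in m, in the coordinates of the camera as it stood for that picture, good to about 4 mm: the middle of the surface that is visible of it).
- cut_out(query, camera): "mask" (384x512 bool, what is visible of it).
- spot_point(query, camera): "point" ([x, y, z] in m, in the coordinates of the camera as it stood for that picture, good to about 4 mm: a listed point, or the origin of a listed thing).
The state is a dict: "t": time; "q": joint angles; "dq": joint speeds; "joint_torque": joint torques, N m; "tool_pos": TCP position; "orientation": TCP orientation; "force": force on the tool from outside, world axes, zero at the start; "wrist_torque": the same for the moment, N m; "opening": finger opening in m.
Only numpy, scipy, OpenCV 4.12 (cv2) and the standard library are available. Lean on these libraries where they do the work, as an engineer would, in place of code of your own. Each camera call takes 0.05 s, during which the arm holds its last target. There are 200 camera calls.

### The job

Clear the loose centrifuge accessories off the bench: put the two screw caps, the two tube adapters and the rail stop each into the white tray that already holds one of its kind. The stop is held by its foot in the rail's T-slot, so slide it along to the rail's open end and lift it out there. Everything must end up standing upright on the floor of its tray, side by side with the others and let go.

Things in the scene. Friction and masses are not known exactly. Their poses are not given: they have to be found in the camera images.
- cap_a: Grey plastic screw cap: a ribbed solid disc 38 mm in diameter (40 mm over the ribs), 24 mm high, about 30 g, standing on the bench. Origin: centre of its underside; z up. Round: any grasp yaw will do. The two caps are alike.
- cap_b: Grey plastic screw cap: a ribbed solid disc 38 mm in diameter (40 mm over the ribs), 24 mm high, about 30 g, standing on the bench. Origin: centre of its underside; z up. Round: any grasp yaw will do. The two caps are alike.
- adapter_a: Grey plastic tube adapter: a plain upright cylinder 36 mm in diameter, 60 mm high, with a bore 25 mm wide and 48 mm deep, open at the top, about 50 g, standing on the bench. Origin: centre of its underside; z up. The two adapters are alike.
- adapter_b: Grey plastic tube adapter: a plain upright cylinder 36 mm in diameter, 60 mm high, with a bore 25 mm wide and 48 mm deep, open at the top, about 50 g, standing on the bench. Origin: centre of its underside; z up. The two adapters are alike.
- rail_stop: Aluminium stop, about 100 g, in the T-slot of the rail. From below: a foot 36 mm (x) by 32 mm (y) by 6 mm; a neck 30 x 12 mm up to z = 19 mm; a head 30 mm (x) by 24 mm (y) from z = 18 to 48 mm, the part to grip. Origin: centre of the foot's underside; x along the slot, z up. It slides lightly.
- tray_caps: White open tray fixed to the bench, 100 (x) by 150 (y) mm outside, 15 mm high, walls and floor 4 mm thick (inside 92 x 142 mm, floor 4 mm above the bench). One screw cap like the loose ones is fixed in it at (0, +48 mm) and shows its kind; the floor from y = -71 to +27 mm is free. Origin: centre of its underside; x short side, y long side, sample at the +y end.
- tray_adapters: White open tray fixed to the bench, 100 (x) by 150 (y) mm outside, 15 mm high, walls and floor 4 mm thick (inside 92 x 142 mm, floor 4 mm above the bench). One tube adapter like the loose ones is fixed in it at (0, +48 mm) and shows its kind; the floor from y = -71 to +28 mm is free. Origin: centre of its underside; x short side, y long side, sample at the +y end.
- tray_stops: White open tray fixed to the bench, 100 (x) by 150 (y) mm outside, 15 mm high, walls and floor 4 mm thick (inside 92 x 142 mm, floor 4 mm above the bench). One rail stop like the loose one (foot 36 mm along the tray's y) is fixed in it at (0, +48 mm) and shows its kind; the floor from y = -71 to +28 mm is free. Origin: centre of its underside; x short side, y long side, sample at the +y end.
- rail: Aluminium T-slot rail fixed to the bench, 200 (x) by 60 (y) mm, black cap at its -x end. Origin: centre of its underside; x along the slot. Slot floor at z = 10 mm. From x = -100 to +45 mm lips (z 19 to 25 mm, 16 mm apart) hold the stop's foot down; the slot under them is 38 mm wide, 9 mm high. From x = +45 to +100 mm is the open end: flat floor, no lips or walls.
- rail_gate (a point): Point on the slot's floor at the rail's open end, at x = +72 mm, y = 0, z = 10 mm in the rail's frame. With the stop's origin within about 7 mm of it along the slot, the stop is clear of the lips and lifts straight out.

How it is judged:
At the end, for the whole second after the job is handed in: Both caps, both adapters and the stop each stand in the tray of their kind: origin within 36 mm of the tray's middle in x and from -62 to +40 mm in y (anywhere inside the walls), underside less than 5 mm above the tray's floor, upright within 0.15 rad, and at rest (under 0.02 m/s) (x of cap_a in the frame of tray_caps between -0.036 and 0.036 m and y of cap_a in the frame of tray_caps between -0.062 and 0.04 m and z of cap_a in the frame of tray_caps between -0.001 and 0.009 m and angle between each of cap_a, cap_b, adapter_a, adapter_b, rail_stop's own z axis and vertical below 0.15 rad and linear speed of each of cap_a, cap_b, adapter_a, adapter_b, rail_stop below 0.02 m/s and x of cap_b in the frame of tray_caps between -0.036 and 0.036 m and y of cap_b in the frame of tray_caps between -0.062 and 0.04 m and z of cap_b in the frame of tray_caps between -0.001 and 0.009 m and x of adapter_a in the frame of tray_adapters between -0.036 and 0.036 m and y of adapter_a in the frame of tray_adapters between -0.062 and 0.04 m and z of adapter_a in the frame of tray_adapters between -0.001 and 0.009 m and x of adapter_b in the frame of tray_adapters between -0.036 and 0.036 m and y of adapter_b in the frame of tray_adapters between -0.062 and 0.04 m and z of adapter_b in the frame of tray_adapters between -0.001 and 0.009 m and x of rail_stop in the frame of tray_stops between -0.036 and 0.036 m and y of rail_stop in the frame of tray_stops between -0.062 and 0.04 m and z of rail_stop in the frame of tray_stops between -0.001 and 0.009 m); the robot touches nothing.
It also fails if it takes over 128 s, if anything falls off the work surface, if the arm or the gripper's body presses on something with over 40 N, if the wrist force passes 120 N, or if a joint passes its speed limit or range.

## Working session

There is one attempt and no reset: what is moved stays moved. The work goes in short steps, Python scripts to look and compute and a tool call to move; the robot and the scene stay as the last step left them, time stands still between calls to the robot, and variables do not carry over. Pictures are saved under pics/ and viewed, about 12 in all and at most 16, crops included, and the job is handed in when it is done.

Besides the shell and the picture viewer there is one more tool, called after ">>>" as name(argument=value, ...), one argument or row to a line, values as JSON. apply_moves: Moves the arm, as the interface text tells. Its arguments: {"type":"object","properties":{"commands":{"type":"array"},"squeeze":{"type":"number"}},"required":["commands"]}

```bash
mkdir -p pics; ls; cat > h.py <<'E'
from plant import *
import numpy as np, cv2
def w(cam,p,m=None):
    m=m or camera_model(cam); return np.array(m["R"]).T@(np.array(p)-np.array(m["t"]))
def pts(cam,depth,m=None):
    m=m or camera_model(cam);K=np.array(m["intrinsics"]);v,u=np.indices(depth.shape)
    c=np.stack([(u-K[0,2])/K[0,0]*depth,(v-K[1,2])/K[1,1]*depth,depth],-1)
    return (c-np.array(m["t"]))@np.array(m["R"])
E
python3 - <<'E'
from h import *
np.set_printoptions(precision=3,suppress=True)
for c in ["scene","side"]:
    im,d=read_camera(c); cv2.imwrite(f"pics/{c}0.png",im); np.save(f"{c}0.npy",d)
    for n in ["cap_a","adapter_a","rail_stop","tray_caps","tray_adapters","tray_stops","rail","rail_gate"]:
        for r in spot_point(n,c): print(c,n,round(r["conf"],2),w(c,r["point"]))
print(read_state())
E
```

```text
pics
scene cap_a 0.9 [ 0.594  0.189 -0.   ]
scene cap_a 0.55 [ 0.58  -0.171 -0.002]
scene cap_a 0.16 [0.577 0.346 0.003]
scene adapter_a 0.69 [ 0.412 -0.24   0.001]
scene adapter_a 0.59 [0.401 0.229 0.   ]
scene rail_stop 0.64 [ 0.442 -0.052  0.013]
scene tray_caps 0.71 [ 0.582  0.349 -0.   ]
scene tray_adapters 0.68 [ 0.548 -0.337 -0.002]
scene tray_stops 0.9 [ 0.673 -0.022  0.   ]
scene tray_stops 0.27 [ 0.453 -0.02   0.003]
scene rail 0.67 [ 0.45  -0.022  0.001]
scene rail_gate 0.91 [0.465 0.046 0.009]
scene rail_gate 0.26 [ 0.674 -0.022  0.002]
side cap_a 0.78 [0.593 0.191 0.002]
side cap_a 0.6 [ 0.583 -0.162 -0.003]
side adapter_a 0.94 [0.404 0.238 0.001]
side adapter_a 0.53 [ 0.413 -0.238 -0.003]
side rail_stop 0.7 [0.47  0.049 0.008]
side rail_stop 0.54 [ 0.442 -0.057  0.011]
side tray_caps 0.64 [0.581 0.351 0.   ]
side tray_adapters 0.6 [ 0.547 -0.344  0.   ]
side tray_adapters 0.54 [0.406 0.24  0.001]
side tray_stops 0.92 [ 0.67  -0.019 -0.002]
side tray_stops 0.58 [0.469 0.05  0.01 ]
side rail 0.7 [ 0.451 -0.019  0.002]
side rail_gate 0.57 [0.466 0.05  0.009]
{'t': 0.9, 'q': array([-0.085,  0.13 ,  1.488, -0.   ,  1.523, -0.085]), 'dq': array([ 0.001, -0.   ,  0.   ,  0.   ,  0.   , -0.001]), 'joint_torque': array([ -0.   , -55.976, -49.206,   0.077,   0.023,   0.   ]), 'tool_pos': array([0.6  , 0.   , 0.185]), 'orientation': array([2.221, 2.221, 0.   ]), 'force': array([-0.341,  0.469,  0.323]), 'wrist_torque': array([ 0.008, -0.035, -0.035]), 'opening': 0.09279149127584344}
```

View pics/scene0.png

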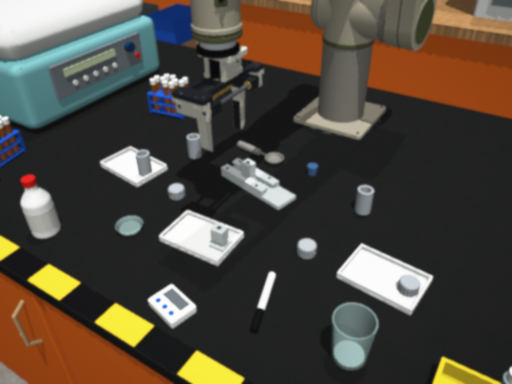

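```bash
python3 - <<'E'
from h import *
np.set_printoptions(precision=3,suppress=True)
# top-down maps from both depth images
S=1000; 
best=np.zeros((400,1000))-1
for c in ["scene","side"]:
    P=pts(c,np.load(f"{c}0.npy"))[np.load(f"{c}0.npy")>0]
    P=P[(P[:,2]<.08)&(P[:,2]>-.01)]
    i=((0.8-P[:,0])*800).astype(int); j=((.5-P[:,1])*800).astype(int)
    ok=(i>=0)&(i<400)&(j>=0)&(j<800)
    np.maximum.at(best,(i[ok],j[ok]),P[ok,2])
im=cv2.applyColorMap(np.clip(best[:,:800]*255/.08,0,255).astype(np.uint8),cv2.COLORMAP_JET)
cv2.imwrite("pics/top0.png",im)
for k,cy,cx,z0,z1 in [("capL",.19,.594,.021,.03),("capR",-.167,.581,.021,.03),("adL",.235,.403,.055,.066),("adR",-.239,.412,.055,.066),("stop",-.055,.442,.052,.064),("sampcap",.35,.58,.024,.033),("sampad",-.34,.547,.059,.07),("sampstop",-.02,.672,.047,.058)]:
  for c in ["scene","side"]:
    d=np.load(f"{c}0.npy");P=pts(c,d)[d>0]
    r=.04 if "samp" not in k else .085
    m=(abs(P[:,0]-cx)<r)&(abs(P[:,1]-cy)<r)&(P[:,2]>z0)&(P[:,2]<z1);Q=P[m]
    if len(Q)>5: print(k,c,len(Q),Q.min(0),Q.max(0),"rect",cv2.minAreaRect((Q[:,:2]*1000).astype(np.float32)))
E
```

```text
capL scene 193 [0.576 0.171 0.021] [0.612 0.208 0.028] rect ((593.5704956054688, 190.0108184814453), (36.803951263427734, 37.481956481933594), 81.2229232788086)
capL side 179 [0.574 0.173 0.021] [0.61  0.211 0.025] rect ((592.2771606445312, 192.08145141601562), (34.374107360839844, 35.88996124267578), 12.449121475219727)
capR scene 121 [ 0.561 -0.185  0.021] [ 0.602 -0.148  0.028] rect ((583.0327758789062, -164.8784942626953), (37.25412368774414, 37.54133605957031), 62.5771598815918)
capR side 75 [ 0.564 -0.181  0.021] [ 0.598 -0.145  0.025] rect ((579.6170654296875, -162.52655029296875), (33.766475677490234, 32.94724655151367), 29.850522994995117)
adL scene 105 [0.387 0.217 0.055] [0.424 0.253 0.063] rect ((403.6866760253906, 235.03472900390625), (36.71501922607422, 34.963134765625), 48.48677444458008)
adL side 150 [0.386 0.219 0.055] [0.421 0.254 0.061] rect ((403.6004333496094, 236.5877685546875), (34.4000358581543, 35.57832336425781), 1.5917948484420776)
adR scene 73 [ 0.399 -0.259  0.055] [ 0.438 -0.222  0.063] rect ((417.6191711425781, -241.35772705078125), (37.10552978515625, 
[... 826 characters left out ...]
.726993560791016), 73.20021057128906)
sampad scene 83 [ 0.536 -0.311  0.059] [ 0.574 -0.274  0.067] rect ((554.7306518554688, -292.36688232421875), (35.59621810913086, 34.07836151123047), 56.97626495361328)
sampad side 44 [ 0.536 -0.308  0.059] [ 0.571 -0.272  0.065] rect ((553.4696655273438, -292.161376953125), (32.48865509033203, 37.41080856323242), 22.2794246673584)
sampstop scene 146 [0.659 0.013 0.047] [0.685 0.043 0.055] rect ((671.826416015625, 28.203628540039062), (25.13231658935547, 30.743789672851562), 1.3746140003204346)
sampstop side 87 [0.659 0.012 0.048] [0.681 0.044 0.053] rect ((670.09912109375, 28.305679321289062), (22.52880096435547, 31.907812118530273), 0.5470360517501831)
```

View pics/top0.png

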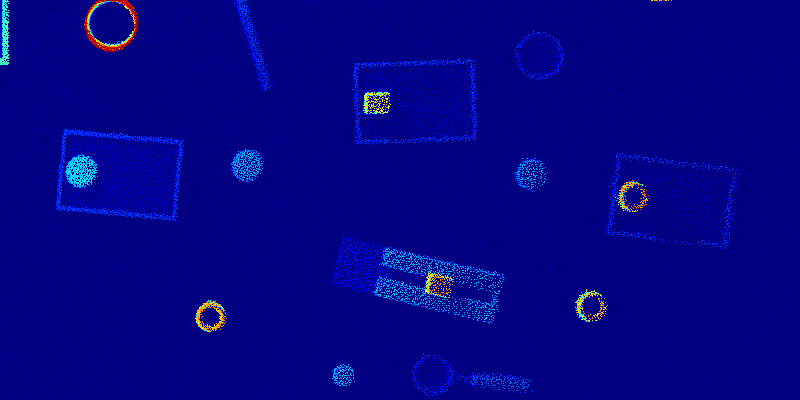

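The scene and height map show all five loose items: caps at (0.593, 0.191) and (0.581, -0.164), adapters at (0.404, 0.236) and (0.416, -0.240), and the stop at (0.443, -0.049). The rail yaw is about 77.5°. I'll start with the stop.

>>> apply_moves(
  commands=[-4,-1.2,-1,0,0,-0.055,6,-4,-1.2,-1,0,0,-0.055,6,-4,-1.2,-1,0,0,-0.055,6,-3.7,-1.3,-1,0,0,-0.053,6,0,0,0,0,0,0,6,0,0,0,0,0,0,6],
  squeeze=15,
)

```text
t: 1.65
tool_pos: [0.4395, -0.0499, 0.143]
orientation: [2.455, 1.958, 0.001]
force: [0.2, 0.4, 1.0]
opening: 0.0597
```

```bash
python3 - <<'E'
from h import *
np.set_printoptions(precision=3,suppress=True)
s=read_state(); m=camera_model("wrist"); im,d=read_camera("wrist"); cv2.imwrite("pics/w1.png",im)
from scipy.spatial.transform import Rotation as R
print(s["tool_pos"],R.from_rotvec(s["orientation"]).as_matrix()[:,1],m)
P=pts("wrist",d,m)[d>0]
Q=P[(P[:,2]>.053)&(P[:,2]<.063)&(abs(P[:,0]-.443)<.04)&(abs(P[:,1]+.05)<.04)]
print(len(Q),len(Q) and cv2.minAreaRect((Q[:,:2]*1000).astype(np.float32)))
E
```

```text
[ 0.44  -0.05   0.143] [ 0.975 -0.222  0.001] {'intrinsics': array([[291.957,   0.   , 255.676],
       [  0.   , 291.957, 191.784],
       [  0.   ,   0.   ,   1.   ]]), 'R': array([[ 0.975, -0.222,  0.001],
       [-0.215, -0.947,  0.24 ],
       [-0.052, -0.234, -0.971]]), 't': array([-0.44 ,  0.029,  0.36 ])}
693 ((443.0437927246094, -49.56986999511719), (29.157167434692383, 23.333959579467773), 77.24823760986328)
```

View pics/w1.png

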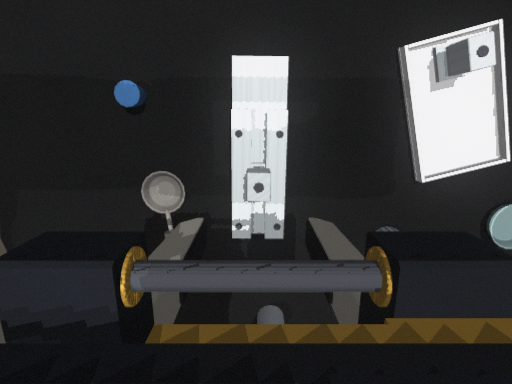

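The wrist view shows the stop's head at px (259,187), aligned with the rail and the jaws. It measures (0.443, -0.0495), yaw 77.2°.

>>> apply_moves(
  commands=[0.35,0,-4,0,0,0,6,0,0,-4,0,0,0,6,0,0,-2.8,0,0,0,6,0,0,0,0,0,0,6,0,0,0,0,0,0,2,0,0,0,0,0,0,2,0,0,0,0,0,0,2,0,0,0,0,0,0,2],
  squeeze=15,
)

```text
t: 2.7
tool_pos: [0.4535, -0.0496, 0.0404]
orientation: [2.442, 1.959, 0.014]
force: [0.2, 0.3, 0.1]
opening: 0.0245
```

```bash
python3 - <<'E'
from h import *
np.set_printoptions(precision=3,suppress=True)
s=read_state(); print(s)
from scipy.spatial.transform import Rotation as R
print(R.from_rotvec(s["orientation"]).as_matrix())
im,d=read_camera("wrist"); cv2.imwrite("pics/w2.png",im)
im,d=read_camera("side"); cv2.imwrite("pics/s2.png",cv2.resize(im[100:300,130:400],None,fx=2.5,fy=2.5))
E
```

```text
{'t': 2.7, 'q': array([-0.222, -0.162,  2.049,  0.   ,  1.241, -0.003]), 'dq': array([-0.   , -0.005, -0.007,  0.001,  0.003, -0.001]), 'joint_torque': array([  0.019, -37.036, -45.524,   0.08 ,  -0.088,   0.001]), 'tool_pos': array([ 0.454, -0.05 ,  0.04 ]), 'orientation': array([2.442, 1.959, 0.014]), 'force': array([0.197, 0.312, 0.123]), 'wrist_torque': array([-0.029,  0.016,  0.012]), 'opening': 0.024544309576377633}
[[ 0.217  0.976  0.014]
 [ 0.976 -0.217 -0.003]
 [ 0.     0.014 -1.   ]]
```

View pics/w2.png

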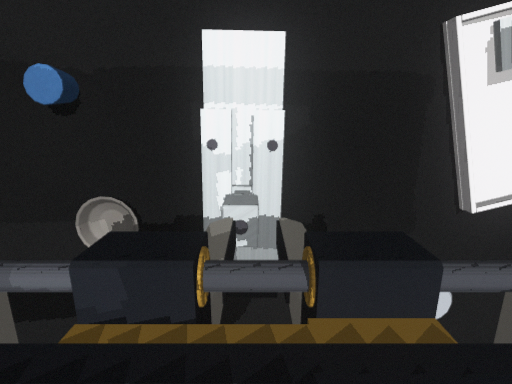

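```bash
python3 - <<'E'
from h import *
np.set_printoptions(precision=3,suppress=True)
m=camera_model("wrist"); im,d=read_camera("wrist"); P=pts("wrist",d,m)
a=cv2.resize(im[160:270,190:320],None,fx=4,fy=4)
im2,d2=read_camera("side"); b=cv2.resize(im2,None,fx=1.1,fy=1.1)[:, :]
cv2.imwrite("pics/w3.png",a)
Q=P[(d>0)&(P[...,2]>.053)&(P[...,2]<.063)&(abs(P[...,0]-.443)<.04)&(abs(P[...,1]+.05)<.04)]
print(len(Q),cv2.minAreaRect((Q[:,:2]*1000).astype(np.float32)),Q.min(0),Q.max(0))
for v in range(190,250,8): print(v,[tuple(np.round(P[v,u]*1000).astype(int)) for u in (225,235,245,255,265,275)])
E
```

```text
1118 ((442.80755615234375, -49.988922119140625), (30.243385314941406, 23.91407585144043), 77.58793640136719) [ 0.432 -0.066  0.053] [ 0.457 -0.033  0.061]
190 [(np.int64(434), np.int64(-31), np.int64(25)), (np.int64(441), np.int64(-34), np.int64(18)), (np.int64(448), np.int64(-36), np.int64(17)), (np.int64(456), np.int64(-36), np.int64(24)), (np.int64(464), np.int64(-38), np.int64(26)), (np.int64(471), np.int64(-39), np.int64(25))]
198 [(np.int64(435), np.int64(-33), np.int64(41)), (np.int64(442), np.int64(-35), np.int64(41)), (np.int64(449), np.int64(-36), np.int64(41)), (np.int64(456), np.int64(-38), np.int64(41)), (np.int64(463), np.int64(-44), np.int64(24)), (np.int64(470), np.int64(-45), np.int64(26))]
206 [(np.int64(436), np.int64(-35), np.int64(58)), (np.int64(443), np.int64(-36), np.int64(58)), (np.int64(449), np.int64(-38), np.int64(56)), (np.int64(455), np.int64(-39), np.int64(56)), (np.int64(461), np.int64(-50), np.int64(24)), (np.int64(469), np.int64(-52), np.int64(25))]
214 [(np.int64(435), np.int64(-39), np.int64(59)), (np.int64(441), np.int64(-41), np.int64(57)), (np.i
[... 606 characters left out ...]
.int64(452), np.int64(-55), np.int64(58)), (np.int64(457), np.int64(-69), np.int64(24)), (np.int64(465), np.int64(-44), np.int64(92))]
238 [(np.int64(440), np.int64(-37), np.int64(106)), (np.int64(444), np.int64(-40), np.int64(101)), (np.int64(444), np.int64(-59), np.int64(59)), (np.int64(451), np.int64(-61), np.int64(58)), (np.int64(456), np.int64(-76), np.int64(25)), (np.int64(464), np.int64(-48), np.int64(94))]
246 [(np.int64(441), np.int64(-38), np.int64(115)), (np.int64(443), np.int64(-44), np.int64(103)), (np.int64(443), np.int64(-65), np.int64(57)), (np.int64(449), np.int64(-66), np.int64(58)), (np.int64(454), np.int64(-83), np.int64(25)), (np.int64(463), np.int64(-52), np.int64(95))]
```

View pics/w3.png

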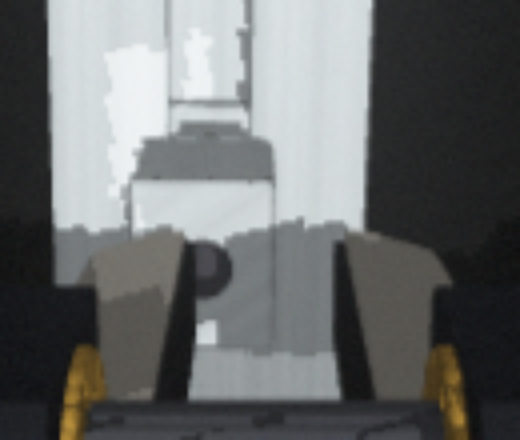

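View pics/s2.png

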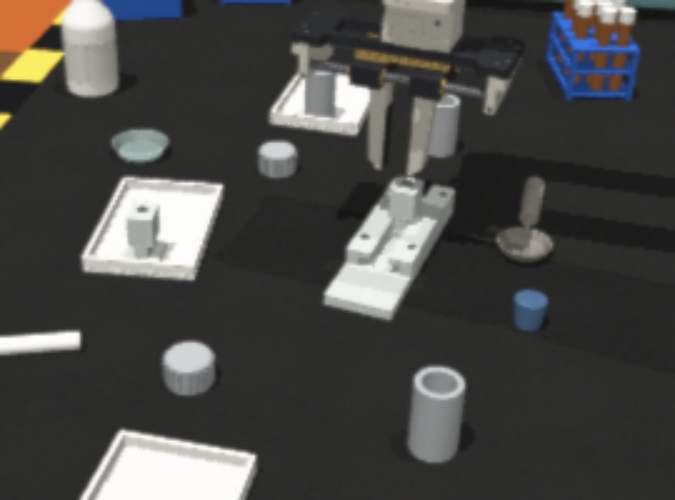

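```bash
python3 - <<'E'
from h import *
np.set_printoptions(precision=3,suppress=True)
for c in ("side","scene"):
    im,d=read_camera(c);P=pts(c,d)
    Q=P[(d>0)&(P[...,2]>.03)&(P[...,2]<.11)&(abs(P[...,0]-.45)<.06)&(abs(P[...,1]+.05)<.03)]
    for z in np.arange(.03,.11,.01):
        q=Q[(Q[:,2]>=z)&(Q[:,2]<z+.01)]
        if len(q): print(c,round(z,2),len(q),q.min(0),q.max(0), np.histogram(q[:,0],bins=np.arange(.41,.5,.01))[0])
E
```

```text
side 0.03 47 [ 0.428 -0.059  0.03 ] [ 0.456 -0.031  0.04 ] [ 0  3 18 16 10  0  0  0  0]
side 0.04 51 [ 0.429 -0.056  0.04 ] [ 0.456 -0.031  0.05 ] [ 0  3 19 17 12  0  0  0  0]
side 0.05 95 [ 0.428 -0.066  0.05 ] [ 0.457 -0.032  0.059] [ 0  6 33 37 19  0  0  0  0]
side 0.07 27 [ 0.433 -0.058  0.073] [ 0.472 -0.035  0.08 ] [ 0  0  7  4  0 14  2  0  0]
side 0.08 58 [ 0.427 -0.054  0.08 ] [ 0.477 -0.034  0.09 ] [ 0  5 15  8  0 17 13  0  0]
side 0.09 65 [ 0.426 -0.06   0.09 ] [ 0.478 -0.032  0.1  ] [ 0  7 17  8  0 17 16  0  0]
side 0.1 72 [ 0.425 -0.057  0.1  ] [ 0.479 -0.034  0.11 ] [ 0  7 22  5  0 20 18  0  0]
scene 0.03 46 [ 0.434 -0.065  0.03 ] [ 0.459 -0.032  0.04 ] [ 0  0  6  6 34  0  0  0  0]
scene 0.04 57 [ 0.432 -0.064  0.04 ] [ 0.46  -0.033  0.05 ] [ 0  0  7 14 36  0  0  0  0]
scene 0.05 90 [ 0.429 -0.068  0.05 ] [ 0.459 -0.033  0.06 ] [ 0  1 20 30 39  0  0  0  0]
scene 0.06 9 [ 0.435 -0.057  0.06 ] [ 0.456 -0.048  0.061] [0 0 2 4 3 0 0 0 0]
scene 0.07 20 [ 0.438 -0.059  0.074] [ 0.472 -0.036  0.08 ] [ 0  0  2 13  0  3  2  0  0]
scene 0.08 52 [ 0.428 -0.063  0.08 ] [ 0.481 -0.035  0.09 ] [ 0  1  9 19  0  3 19  1  0]
scene 0.09 71 [ 0.428 -0.065  0.09 ] [ 0.48  -0.034  0.1  ] [ 0  2 11 23  0  8 26  1  0]
scene 0.1 71 [ 0.429 -0.064  0.1  ] [ 0.479 -0.035  0.11 ] [ 0  2  9 26  0  5 29  0  0]
```

The fingers are closed above and off the stop, not on it: tips at z≈0.073, although tool_pos z reads 0.040. I'll check which pose reading to trust.

```bash
python3 - <<'E'
from h import *
from scipy.spatial.transform import Rotation as R
np.set_printoptions(precision=4,suppress=True)
s=read_state(); m=camera_model("wrist"); print(s["t"],s["q"],s["tool_pos"],s["orientation"],s["opening"])
M=np.array(m["R"]);t=np.array(m["t"])
print("tcp in cam",M@s["tool_pos"]+t,"cam centre",-M.T@t, "R cam-tool\n",M@R.from_rotvec(s["orientation"]).as_matrix())
im,d=read_camera("wrist");P=pts("wrist",d,m)
Q=P[(d>0)&(abs(P[...,0]-.45)<.1)&(abs(P[...,1])<.2)]
print("bench z",np.median(Q[(Q[:,2]<.015)][:,2]))
# fingertip lowest points in wrist view
T=M@R.from_rotvec(s["orientation"]).as_matrix()
E
```

```text
3.0 [-0.2218 -0.1611  2.0496  0.0004  1.2403 -0.0032] [ 0.4527 -0.0494  0.0395] [2.443  1.9596 0.013 ] 0.020300358439598834
tcp in cam [-0.0005  0.0158  0.2101] cam centre [0.4649 0.0151 0.2397] R cam-tool
 [[ 0.0007  1.      0.0003]
 [-0.9708  0.0007 -0.2397]
 [-0.2397 -0.0001  0.9708]]
bench z 0.00016170289869363102
```

>>> apply_moves(
  commands=[0,0,0,0,0,0,6,0,0,0,0,0,0,6],
)

```text
t: 3.3
tool_pos: [0.4526, -0.0494, 0.0393]
orientation: [2.443, 1.96, 0.013]
force: [0.1, 0.2, 0.4]
opening: 0.0354
```

```bash
python3 - <<'E'
from h import *
from scipy.spatial.transform import Rotation as R
np.set_printoptions(precision=4,suppress=True)
s=read_state(); m=camera_model("wrist"); print(s["t"],s["q"],s["tool_pos"],s["orientation"],s["opening"])
M=np.array(m["R"]);t=np.array(m["t"])
print("tcp in cam",M@s["tool_pos"]+t,"cam centre",-M.T@t)
for c in ("side","scene"):
    im,d=read_camera(c);P=pts(c,d)
    Q=P[(d>0)&(P[...,2]>.062)&(P[...,2]<.13)&(abs(P[...,0]-.45)<.07)&(abs(P[...,1]+.05)<.03)]
    print(c,Q.min(0),np.histogram(Q[:,0],bins=np.arange(.38,.52,.01))[0],Q[:,0].max())
E
```

```text
3.3 [-0.2218 -0.1608  2.0498  0.0004  1.2403 -0.0032] [ 0.4526 -0.0494  0.0393] [2.4433 1.9598 0.0125] 0.03535294300924219
tcp in cam [-0.0004  0.0158  0.2101] cam centre [0.4648 0.0151 0.2395]
side [ 0.4158 -0.0617  0.0714] [  0   0   0  20  95  64   0   0  29 107  55   0   0   0] 0.48622195859678746
scene [ 0.418  -0.0665  0.0633] [  0   0   0   5  66 126   0   1   0  41 126   5   0   0] 0.4909367356849727
```

```bash
python3 - <<'E'
from h import *
np.set_printoptions(precision=4,suppress=True)
for c in ("side","scene"):
    d=np.load(c+"0.npy");P=pts(c,d)
    Q=P[(d>0)&(P[...,2]>.1)&(P[...,2]<.3)&(abs(P[...,0]-.6)<.08)&(abs(P[...,1])<.03)]
    print(c,len(Q),Q.min(0),np.sort(Q[:,2])[:5]); q=Q[Q[:,2]<.25]; print(np.histogram(q[:,0],bins=np.arange(.52,.69,.01))[0],np.histogram(q[:,1],bins=np.arange(-.03,.04,.01))[0])
E
```

```text
side 737 [ 0.5262 -0.0104  0.2172] [0.2172 0.2175 0.2177 0.218  0.2182]
[ 0 17 68 31  0  0  0  0  0  0  0  0 61 68  7  0] [  0   1  21 190  40   0   0]
scene 775 [ 0.5352 -0.0116  0.2171] [0.2171 0.2174 0.218  0.2182 0.2184]
[  0   7  38 111   0   0   0   0   0   0   0   0  15  67  65   0] [  0   2  90 208   3   0   0]
```

The fingertips really end about 32 mm above the reported TCP; both cameras agree, both here and at the start. I'll use tip = tool_z + 0.032, and move slowly because fast descents drift.

>>> apply_moves(
  commands=[-0.95,0,0,0,0.013,0,6,0,0,0,0,0,0,6,0,0,0,0,0,0,6],
)

```text
t: 3.78
tool_pos: [0.4422, -0.0494, 0.0393]
orientation: [2.45, 1.965, -0.005]
force: [-0.0, 1.0, 1.1]
opening: 0.0599
```

>>> apply_moves(
  commands=[0,0,-1,0,0,0,6,0,0,-1,0,0,0,6,0,0,-1,0,0,0,6,0,0,-1,0,0,0,6,0,0,0,0,0,0,6],
)

```text
t: 4.4
tool_pos: [0.4412, -0.0492, -0.0047]
orientation: [-2.45, -1.965, 0.006]
force: [-0.1, 0.3, 0.2]
opening: 0.0602
```

>>> apply_moves(
  commands=[0.15,0,0.4,0,0,0,6,0,0,0,0,0,0,2,0,0,0,0,0,0,2,0,0,0,0,0,0,2,0,0,0,0,0,0,2,0,0,0,0,0,0,2,0,0,0,0,0,0,2,0,0,0,0,0,0,2],
  squeeze=15,
)

```text
t: 5.4
tool_pos: [0.444, -0.0494, 0.0008]
orientation: [2.45, 1.965, -0.004]
force: [-0.1, 0.0, -0.4]
opening: 0.0236
```

Gripped. Now slide about 104 mm along the rail.

>>> apply_moves(
  commands=[0.28,1.27,0,0,0,0,2,0.28,1.27,0,0,0,0,2,0.28,1.27,0,0,0,0,2,0.28,1.27,0,0,0,0,2],
)

```text
t: 5.9
tool_pos: [0.4558, 0.0046, 0.0009]
orientation: [2.451, 1.964, -0.004]
force: [0.9, -0.7, -0.3]
opening: 0.0239
```

>>> apply_moves(
  commands=[0.25,1.15,0,0,0,0,2,0.25,1.15,0,0,0,0,2,0.25,1.15,0,0,0,0,2,0.2,0.95,0,0,0,0,2,0,0,0,0,0,0,2],
)

```text
t: 6.52
tool_pos: [0.4661, 0.0533, 0.0008]
orientation: [2.449, 1.967, -0.004]
force: [0.1, 1.0, 0.3]
opening: 0.0238
```

```bash
cat >> h.py <<'E'
def top(cx,cy,z0,z1,r=.04,cams=("scene","side")):
  for c in cams:
    m=camera_model(c);im,d=read_camera(c);P=pts(c,d,m)[d>0]
    Q=P[(abs(P[:,0]-cx)<r)&(abs(P[:,1]-cy)<r)&(P[:,2]>z0)&(P[:,2]<z1)]
    if len(Q)>5: print(c,len(Q),Q.min(0).round(3),Q.max(0).round(3),cv2.minAreaRect((Q[:,:2]*1000).astype(np.float32)))
    else: print(c,"few",len(Q))
E
python3 - <<'E'
from h import *
s=read_state();print(s["tool_pos"],s["force"])
im,d=read_camera("side"); cv2.imwrite("pics/s3.png",cv2.resize(im[100:300,130:400],None,fx=2.5,fy=2.5))
r=spot_point("rail_stop","side"); print([(q["conf"],w("side",q["point"])) for q in r])
top(.466,.05,.03,.057)
E
```

```text
[0.46612891 0.0532775  0.00084717] [0.14795027 1.02143995 0.27657203]
[(0.67, array([0.46914349, 0.04778283, 0.01008735]))]
scene 140 [0.445 0.038 0.03 ] [0.497 0.069 0.057] ((472.5030822753906, 59.50626754760742), (19.446638107299805, 54.17947769165039), 58.050926208496094)
side 269 [0.439 0.037 0.03 ] [0.494 0.071 0.057] ((465.0086364746094, 55.582366943359375), (32.19780731201172, 51.71574020385742), 59.025516510009766)
```

View pics/s3.png

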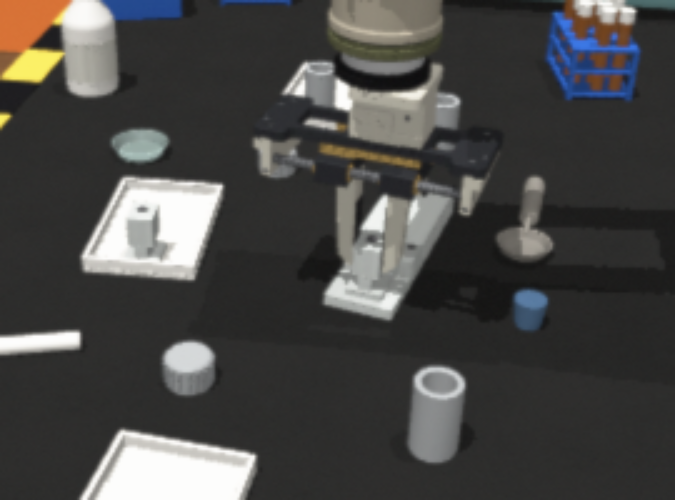

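The stop stands at the open end, held in the fingers (about px 368,265 in the crop). Lifting.

>>> apply_moves(
  commands=[0,0,0.8,0,0,0,2,0,0,1.2,0,0,0,2,0,0,1.5,0,0,0,2,0,0,1.5,0,0,0,2,0,0,1.5,0,0,0,2,0,0,0,0,0,0,2],
)

```text
t: 7.48
tool_pos: [0.4667, 0.0512, 0.0721]
orientation: [2.45, 1.962, -0.001]
force: [0.1, 0.6, -0.3]
opening: 0.0238
```

>>> apply_moves(
  commands=[3,-1.45,0,0,0,0.05,2,3,-1.45,0,0,0,0.05,2,3,-1.45,0,0,0,0.05,2,3,-1.45,0,0,0,0.05,2,3,-1.45,0,0,0,0.04,2,3,-1.45,0,0,0,0,2,2,-1,0,0,0,0,2,0,0,0,0,0,0,2],
)

```text
t: 8.48
tool_pos: [0.6697, -0.0483, 0.0669]
orientation: [-2.187, -2.252, 0.007]
force: [-0.8, -0.3, -1.2]
opening: 0.0244
```

```bash
python3 - <<'E'
from h import *
from scipy.spatial.transform import Rotation as R
s=read_state();print(s["tool_pos"],s["opening"],R.from_rotvec(s["orientation"]).as_matrix()[:,1:].round(3).T)
im,d=read_camera("side"); cv2.imwrite("pics/s4.png",cv2.resize(im[100:300,130:400],None,fx=2.5,fy=2.5))
E
```

```text
[ 0.66970292 -0.04832385  0.06691996] 0.024437851467503366 [[ 1.     0.029 -0.005]
 [-0.005 -0.002 -1.   ]]
```

View pics/s4.png

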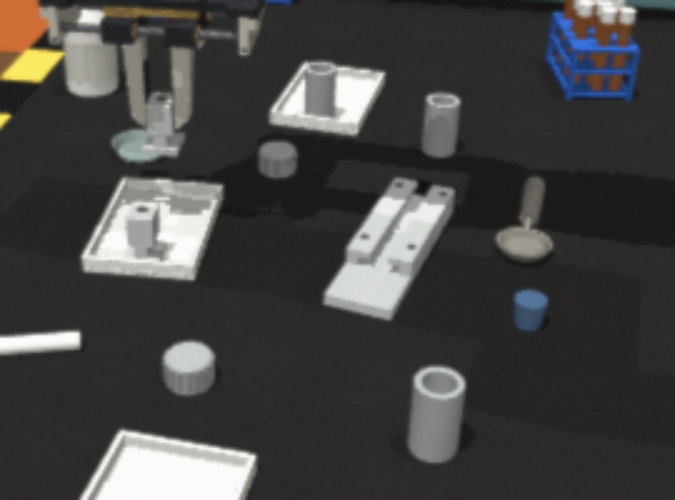

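The stop hangs upright in the grip. Lowering it into its tray.

>>> apply_moves(
  commands=[0,0,-1.5,0,0,0,2,0,0,-1.5,0,0,0,2,0,0,-1.5,0,0,0,2,0,0,-1.2,0,0,0,2,0,0,-0.7,0,0,0,2,0,0,0,0,0,0,2],
)

```text
t: 9.28
tool_pos: [0.6647, -0.0457, -0.0041]
orientation: [-2.182, -2.251, 0.012]
force: [0.2, 0.2, -0.1]
opening: 0.024
```

>>> apply_moves(
  commands=[0,0,-0.1,0,0,0,2,0,0,0,0,0,0,5,0,0,0,0,0,0,5,0,0,0,0,0,0,5,0,0,2,0,0,0,5,0,0,2,0,0,0,6,0,0,2,0,0,0,6,0,0,2,0,0,0,6],
)

```text
t: 10.28
tool_pos: [0.6666, -0.046, 0.0832]
orientation: [-2.184, -2.253, 0.008]
force: [0.9, -0.0, 0.1]
opening: 0.0601
```

```bash
python3 - <<'E'
from h import *
s=read_state();print(s["tool_pos"],s["opening"])
top(.666,-.046,.045,.058,.03)
E
```

```text
[ 0.66659461 -0.04602525  0.08317551] 0.06013831120813785
scene 144 [ 0.652 -0.063  0.045] [ 0.679 -0.03   0.055] ((665.9443969726562, -46.604087829589844), (26.063692092895508, 32.56132888793945), 2.317218065261841)
side 82 [ 0.652 -0.061  0.045] [ 0.677 -0.029  0.053] ((664.4278564453125, -45.014442443847656), (24.410625457763672, 30.836668014526367), 2.0928385257720947)
```

Stop is in its tray, upright at tray offset about (-7, -26) mm. Next is the right-hand adapter.

>>> apply_moves(
  commands=[-3.15,-2.42,0,0,0,-0.018,7,-3.15,-2.42,0,0,0,-0.018,7,-3.15,-2.42,0,0,0,-0.018,7,-3.15,-2.42,0,0,0,-0.018,7,-3.15,-2.42,0,0,0,-0.018,7,-3.15,-2.42,0,0,0,-0.018,7,-3.15,-2.42,0,0,0,-0.018,7,-3.15,-2.42,0,0,0,-0.018,7],
)

```text
t: 11.38
tool_pos: [0.409, -0.2422, 0.083]
orientation: [-2.343, -2.092, 0.004]
force: [-0.9, -1.1, -0.2]
opening: 0.07
```

>>> apply_moves(
  commands=[0,0,0,0,0,0,7],
)

```text
t: 11.5
tool_pos: [0.4072, -0.2434, 0.0827]
orientation: [-2.346, -2.088, 0.005]
force: [0.0, -0.6, 0.1]
opening: 0.07
```

```bash
cat >> h.py <<'E'
def wl(cx,cy,z0,z1,r=.045):
    from scipy.spatial.transform import Rotation as R
    s=read_state(); M=R.from_rotvec(s["orientation"]).as_matrix()
    print("tool",s["tool_pos"].round(4),"jaw",M[:,1].round(3),"z",M[:,2].round(3),"t",s["t"])
    top(cx,cy,z0,z1,r,("wrist",))
E
python3 - <<'E'
from h import *
wl(.415,-.24,.054,.066)
E
```

```text
tool [ 0.4072 -0.2434  0.0827] jaw [ 0.993 -0.116 -0.003] z [-0.003 -0.001 -1.   ] t 11.5
wrist 870 [ 0.398 -0.258  0.054] [ 0.434 -0.223  0.062] ((416.0133972167969, -240.59783935546875), (34.9194450378418, 35.10612487792969), 44.18302536010742)
```

>>> apply_moves(
  commands=[0.9,0.3,0,0,0,0,7,0,0,-1.2,0,0,0,7,0,0,-1.2,0,0,0,7,0,0,-1.2,0,0,0,7,0,0,-1.2,0,0,0,7,0,0,-1.2,0,0,0,7,0,0,0,0,0,0,7],
)

```text
t: 12.42
tool_pos: [0.4187, -0.2361, 0.0164]
orientation: [-2.338, -2.092, 0.004]
force: [-0.4, 0.0, 0.9]
opening: 0.0701
```

>>> apply_moves(
  commands=[-0.2,-0.4,-1,0,0,0,7,0,0,-1,0,0,0,7,0,0,0,0,0,0,7,0,0,0,0,0,0,3,0,0,0,0,0,0,3,0,0,0,0,0,0,3,0,0,0,0,0,0,3,0,0,0,0,0,0,3],
)

```text
t: 13.42
tool_pos: [0.4177, -0.2415, -0.0033]
orientation: [-2.34, -2.093, 0.003]
force: [-0.3, -0.6, -0.9]
opening: 0.0359
```

>>> apply_moves(
  commands=[0,0,1.5,0,0,0,3,0,0,1.5,0,0,0,3,0,0,1.5,0,0,0,3,0,0,1.3,0,0,0,3,0,0,0,0,0,0,3],
)

```text
t: 14.05
tool_pos: [0.4187, -0.2422, 0.0606]
orientation: [2.341, 2.094, -0.001]
force: [-0.1, -0.8, 0.4]
opening: 0.0363
```

>>> apply_moves(
  commands=[2.5,-2.85,0,0,0,0,3,2.5,-2.85,0,0,0,0,3,2.5,-2.85,0,0,0,0,3,2.5,-2.85,0,0,0,0,3,2.3,-2.6,0,0,0,0,3,0,0,0,0,0,0,3],
)

```text
t: 14.8
tool_pos: [0.5432, -0.3847, 0.0566]
orientation: [-2.338, -2.093, 0.003]
force: [-0.8, 0.1, -1.4]
opening: 0.0362
```

>>> apply_moves(
  commands=[0,0,-1.2,0,0,0,3,0,0,-1.2,0,0,0,3,0,0,-1.0,0,0,0,3,0,0,0,0,0,0,3],
)

```text
t: 15.3
tool_pos: [0.5405, -0.3815, 0.018]
orientation: [-2.334, -2.09, 0.003]
force: [-0.8, 0.8, -0.3]
opening: 0.036
```

>>> apply_moves(
  commands=[0.2,-0.35,-0.7,0,0,0,3,0,0,-0.6,0,0,0,3,0,0,0,0,0,0,3],
)

```text
t: 15.68
tool_pos: [0.543, -0.3854, 0.005]
orientation: [-2.335, -2.091, 0.003]
force: [-0.5, 0.2, -0.8]
opening: 0.0364
```

>>> apply_moves(
  commands=[0,0,-0.35,0,0,0,3,0,0,0,0,0,0,5.5,0,0,0,0,0,0,5.5,0,0,0,0,0,0,5.5,0,0,2,0,0,0,5.5,0,0,2,0,0,0,6,0,0,2,0,0,0,6,0,0,2,0,0,0,6],
)

```text
t: 16.68
tool_pos: [0.5435, -0.3858, 0.0881]
orientation: [-2.336, -2.093, 0.003]
force: [0.3, 0.6, -0.1]
opening: 0.0598
```

```bash
python3 - <<'E'
from h import *
wl(.58,-.165,.02,.03)
top(.543,-.385,.055,.072,.03,("scene","side"))
top(.58,.35,.008,.022,.09)
E
```

```text
tool [ 0.5435 -0.3858  0.0881] jaw [ 0.994 -0.11  -0.005] z [-0.005  0.003 -1.   ] t 16.675
wrist few 0
scene 104 [ 0.525 -0.401  0.055] [ 0.564 -0.365  0.066] ((545.1182250976562, -384.0667724609375), (36.873756408691406, 34.15047836303711), 66.32931518554688)
side 65 [ 0.525 -0.404  0.055] [ 0.559 -0.363  0.064] ((542.732177734375, -383.13287353515625), (33.189117431640625, 38.103981018066406), 29.838354110717773)
scene 967 [0.525 0.271 0.008] [0.638 0.429 0.022] ((580.9513549804688, 349.8534851074219), (150.200439453125, 103.75347137451172), 84.71076965332031)
side 1172 [0.524 0.271 0.008] [0.637 0.431 0.022] ((581.02099609375, 350.49560546875), (153.0083770751953, 101.41104888916016), 84.64896392822266)
```

>>> apply_moves(
  commands=[0.63,3.72,0,0,0,0,7,0.63,3.72,0,0,0,0,7,0.63,3.72,0,0,0,0,7,0.63,3.72,0,0,0,0,7,0.63,3.72,0,0,0,0,7,0.6,3.7,0,0,0,0,7,0,0,0,0,0,0,7,0,0,0,0,0,0,7],
)

```text
t: 17.92
tool_pos: [0.5724, -0.1529, 0.0721]
orientation: [-2.323, -2.077, 0.015]
force: [0.2, -0.2, -0.1]
opening: 0.0701
```

```bash
python3 - <<'E'
from h import *
wl(.581,-.164,.019,.03)
E
```

```text
tool [ 0.5724 -0.1529  0.0721] jaw [ 0.993 -0.111 -0.026] z [-0.024  0.013 -1.   ] t 17.925
wrist 1377 [ 0.562 -0.185  0.019] [ 0.6   -0.146  0.026] ((581.27001953125, -165.05459594726562), (37.745365142822266, 38.86247634887695), 66.33143615722656)
```

>>> apply_moves(
  commands=[0.9,-1.2,-1,-0.013,-0.024,0,7,0,0,-1.2,0,0,0,7,0,0,-1.2,0,0,0,7,0,0,-1.2,0,0,0,7,0,0,-1.2,0,0,0,7,0,0,0,0,0,0,7],
)

```text
t: 18.73
tool_pos: [0.5791, -0.1676, 0.009]
orientation: [-2.344, -2.086, 0.004]
force: [0.3, 0.4, 0.1]
opening: 0.0699
```

>>> apply_moves(
  commands=[0.2,0.25,-1.1,0,0,0,7,0,0,-1,0,0,0,7,0,0,-0.8,0,0,0,7,0,0,0,0,0,0,7],
)

```text
t: 19.23
tool_pos: [0.5818, -0.1646, -0.0215]
orientation: [-2.344, -2.087, 0.003]
force: [1.1, 0.0, 0.8]
opening: 0.07
```

>>> apply_moves(
  commands=[0,0,-0.3,0,0,0,7,0,0,0,0,0,0,3,0,0,0,0,0,0,3,0,0,0,0,0,0,3,0,0,0,0,0,0,3,0,0,0,0,0,0,3],
)

```text
t: 19.98
tool_pos: [0.5828, -0.1651, -0.0234]
orientation: [-2.346, -2.089, 0.001]
force: [-0.5, -0.2, -1.0]
opening: 0.0375
```

>>> apply_moves(
  commands=[0,0,1.5,0,0,0,3,0,0,2,0,0,0,3,0,0,2,0,0,0,3,0,0,1.9,0,0,0,3,0,1.5,0,0,0,0,3,0,3,0,0,0,0,3,0,3.7,0,0,0,0,3,0,3.7,0,0,0,0,3],
)

```text
t: 20.98
tool_pos: [0.5834, -0.0431, 0.0583]
orientation: [2.349, 2.083, 0.002]
force: [0.2, 0.6, -0.3]
opening: 0.0375
```

>>> apply_moves(
  commands=[0,3.7,0,0,0,0,3,0,3.7,0,0,0,0,3,0,3.7,0,0,0,0,3,0,3.7,0,0,0,0,3,0,3.7,0,0,0,0,3,0,3.7,0,0,0,0,3,0,3.7,0,0,0,0,3,0,3,0,0,0,0,3],
)

```text
t: 21.98
tool_pos: [0.5747, 0.2633, 0.0532]
orientation: [-2.344, -2.086, 0.006]
force: [-0.3, -0.6, -0.0]
opening: 0.0376
```

>>> apply_moves(
  commands=[0.1,2.5,0,0,0,0.02,3,0.1,1.2,0,0,0,0,3,0,0,0,0,0,0,3,0,0,0,0,0,0,3],
)

```text
t: 22.48
tool_pos: [0.5729, 0.3044, 0.051]
orientation: [-2.318, -2.112, 0.012]
force: [-0.6, -0.2, -0.2]
opening: 0.037
```

```bash
python3 - <<'E'
from h import *
wl(.581,.35,.008,.022,.09)
im,d=read_camera("side"); cv2.imwrite("pics/s5.png",im)
E
```

```text
tool [0.5729 0.3044 0.051 ] jaw [ 0.996 -0.093 -0.009] z [-0.009 -0.001 -1.   ] t 22.475
wrist 3283 [0.525 0.274 0.008] [0.637 0.429 0.022] ((581.1555786132812, 351.7095031738281), (146.60324096679688, 100.66690063476562), 84.57513427734375)
```

View pics/s5.png

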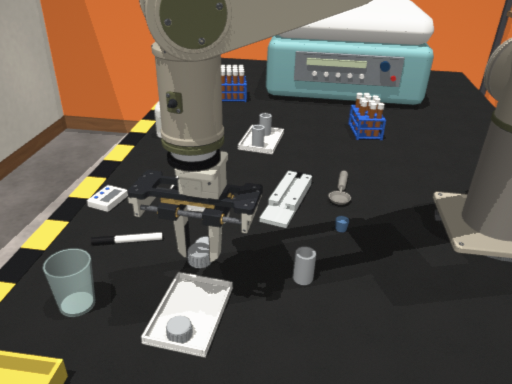

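The object at (200,255) could be either the held cap or the loose left cap. I'll check with depth.

```bash
python3 - <<'E'
from h import *
for c in ("side","scene"):
    im,d=read_camera(c);P=pts(c,d)
    Q=P[(d>0)&(P[...,2]>.01)&(P[...,2]<.2)&(abs(P[...,0]-.573)<.05)&(abs(P[...,1]-.304)<.03)]
    for z in np.arange(.01,.15,.01):
        q=Q[(Q[:,2]>=z)&(Q[:,2]<z+.01)]
        if len(q): print(c,round(z,2),len(q),q.min(0).round(3),q.max(0).round(3))
print("cap L"); top(.593,.19,.018,.032); print("cap R"); top(.581,-.164,.018,.032)
E
```

```text
side 0.01 238 [0.524 0.274 0.01 ] [0.623 0.334 0.017]
side 0.07 65 [0.554 0.307 0.072] [0.591 0.323 0.08 ]
side 0.08 138 [0.547 0.309 0.08 ] [0.602 0.324 0.09 ]
side 0.09 422 [0.54  0.285 0.09 ] [0.607 0.323 0.1  ]
side 0.1 116 [0.539 0.296 0.1  ] [0.608 0.318 0.11 ]
side 0.11 130 [0.539 0.293 0.11 ] [0.609 0.317 0.12 ]
side 0.12 132 [0.538 0.297 0.12 ] [0.61  0.319 0.13 ]
side 0.13 150 [0.538 0.295 0.13 ] [0.61  0.317 0.14 ]
side 0.14 145 [0.538 0.294 0.14 ] [0.61  0.317 0.15 ]
scene 0.01 168 [0.525 0.274 0.01 ] [0.623 0.333 0.019]
scene 0.07 33 [0.577 0.29  0.074] [0.593 0.321 0.08 ]
scene 0.08 46 [0.549 0.298 0.08 ] [0.599 0.323 0.09 ]
scene 0.09 142 [0.542 0.292 0.09 ] [0.608 0.322 0.1  ]
scene 0.1 82 [0.543 0.291 0.1  ] [0.61  0.316 0.11 ]
scene 0.11 56 [0.55  0.293 0.11 ] [0.61  0.316 0.12 ]
scene 0.12 9 [0.608 0.293 0.12 ] [0.61  0.308 0.123]
cap L
scene 217 [0.574 0.17  0.018] [0.613 0.209 0.027] ((594.8365478515625, 189.81231689453125), (36.18229675292969, 38.89952087402344), 17.475000381469727)
side 59 [0.586 0.174 0.021] [0.611 0.196 0.025] ((596.9091186523438, 183.93399047851562), (19.400869369506836, 26.201784133911133), 80.57350158691406)
cap R
scene few 0
side few 0
```

The cap is held: its underside is at tool_z + 0.023, and cap L is still on the bench. Lowering.

>>> apply_moves(
  commands=[0.4,0,-1.2,0,-0.009,0,3,0,0,-1.2,0,0,0,3,0,0,-1.2,0,0,0,3,0,0,-1,0,0,0,3,0,0,0,0,0,0,3],
)

```text
t: 23.5
tool_pos: [0.5764, 0.304, 0.0004]
orientation: [2.322, 2.116, -0.003]
force: [-0.2, -0.4, 0.1]
opening: 0.0373
```

>>> apply_moves(
  commands=[0,0.1,-0.9,0,0,0,3,0,0,-0.8,0,0,0,3,0,0,0,0,0,0,3],
)

```text
t: 23.88
tool_pos: [0.5767, 0.3053, -0.0174]
orientation: [2.322, 2.116, -0.002]
force: [0.8, 0.2, -0.5]
opening: 0.0374
```

>>> apply_moves(
  commands=[0,0,-0.1,0,0,0,3,0,0,0,0,0,0,5,0,0,0,0,0,0,5,0,0,0,0,0,0,5,0,0,2,0,0,0,5,0,0,2,0,0,0,6,0,0,2,0,0,0,7,0,0,2,0,0,0,7],
)

```text
t: 24.88
tool_pos: [0.5775, 0.3056, 0.0686]
orientation: [2.321, 2.115, 0.001]
force: [0.6, 0.3, 0.1]
opening: 0.0695
```

>>> apply_moves(
  commands=[0.4,-2.9,0,0,0,0,7,0.4,-2.9,0,0,0,0,7,0.4,-2.9,0,0,0,0,7,0.4,-2.6,0,0,0,0,7,0,0,0,0,0,0,7,0,0,0,0,0,0,7],
)

```text
t: 25.62
tool_pos: [0.5984, 0.1922, 0.081]
orientation: [2.316, 2.113, 0.021]
force: [0.7, 0.0, 0.1]
opening: 0.0702
```

```bash
python3 - <<'E'
from h import *
wl(.593,.19,.019,.03)
top(.577,.305,.02,.035,.03)
E
```

```text
tool [0.5984 0.1922 0.081 ] jaw [ 0.996 -0.092  0.014] z [ 0.014  0.004 -1.   ] t 25.625
wrist 1317 [0.573 0.171 0.019] [0.612 0.21  0.026] ((592.2178344726562, 190.0794677734375), (38.791900634765625, 38.17768096923828), 38.581111907958984)
scene 263 [0.559 0.285 0.02 ] [0.597 0.323 0.032] ((578.3869018554688, 304.07635498046875), (37.449893951416016, 37.32860565185547), 60.025489807128906)
side 327 [0.558 0.288 0.02 ] [0.595 0.325 0.03 ] ((576.1221313476562, 306.15478515625), (37.09341812133789, 36.77039337158203), 9.83796215057373)
```

>>> apply_moves(
  commands=[-0.6,-0.2,-1.2,-0.004,0.014,0,7,0,0,-1.5,0,0,0,7,0,0,-1.5,0,0,0,7,0,0,-1.4,0,0,0,7,0,0,-1.2,0,0,0,7,0,0,0,0,0,0,7],
)

```text
t: 26.52
tool_pos: [0.5889, 0.1914, 0.0046]
orientation: [-2.315, -2.119, 0.009]
force: [-0.5, -1.3, 0.1]
opening: 0.07
```

>>> apply_moves(
  commands=[0.35,-0.15,-1,0,-0.006,0,7,0,0,-0.9,0,0,0,7,0,0,-0.7,0,0,0,7,0,0,0,0,0,0,7],
)

```text
t: 27.02
tool_pos: [0.5937, 0.1899, -0.0221]
orientation: [2.316, 2.119, 0.001]
force: [0.1, -0.6, 0.2]
opening: 0.0703
```

Close and lift.

>>> apply_moves(
  commands=[0,0,-0.1,0,0,0,3,0,0,0,0,0,0,3,0,0,0,0,0,0,3,0,0,0,0,0,0,3,0,0,0,0,0,0,3,0,0,0,0,0,0,3],
)

```text
t: 27.78
tool_pos: [0.5946, 0.1902, -0.0219]
orientation: [2.315, 2.119, 0.004]
force: [-0.4, 1.2, -0.7]
opening: 0.0374
```

>>> apply_moves(
  commands=[0,0,1.5,0,0,0,3,0,0,2,0,0,0,3,0,0,1.8,0,0,0,3,0,0,1.5,0,0,0,3,-0.3,3.2,0,0,0,0,3,-0.3,3.2,0,0,0,0,3,-0.3,3.2,0,0,0,0,3,-0.3,3.2,0,0,0,0,3],
)

```text
t: 28.78
tool_pos: [0.586, 0.3199, 0.0588]
orientation: [2.317, 2.111, 0.016]
force: [0.6, 0.6, -0.5]
opening: 0.0376
```

>>> apply_moves(
  commands=[0,2.2,0,0,0,0,3,0,0,0,0,0,0,3,0,0,0,0,0,0,3],
)

```text
t: 29.15
tool_pos: [0.5863, 0.3441, 0.0605]
orientation: [2.314, 2.113, 0.018]
force: [0.3, 0.0, -0.4]
opening: 0.0372
```

>>> apply_moves(
  commands=[-0.5,0.7,-1,0,0.012,0,3,0,0,-1.2,0,0,0,3,0,0,-1.2,0,0,0,3,0,0,-1,0,0,0,3,0,0,0,0,0,0,3],
)

```text
t: 29.78
tool_pos: [0.5803, 0.3478, 0.0114]
orientation: [-2.322, -2.114, 0.003]
force: [0.8, -1.1, 0.2]
opening: 0.0375
```

>>> apply_moves(
  commands=[0.1,0.4,-1,0,0,0,3,0,0,-0.9,0,0,0,3,0,0,-0.7,0,0,0,3,0,0,0,0,0,0,3],
)

```text
t: 30.28
tool_pos: [0.5817, 0.3524, -0.0161]
orientation: [-2.322, -2.114, 0.002]
force: [0.1, 0.3, 0.2]
opening: 0.0376
```

>>> apply_moves(
  commands=[0,0,-0.15,0,0,0,3,0,0,0,0,0,0,5,0,0,0,0,0,0,5,0,0,0,0,0,0,5,0,0,2,0,0,0,5,0,0,2.5,0,0,0,6,0,0,2.5,0,0,0,7,0,0,2.5,0,0,0,7],
)

```text
t: 31.28
tool_pos: [0.5816, 0.3523, 0.0838]
orientation: [-2.322, -2.114, 0.001]
force: [1.2, -0.4, 0.2]
opening: 0.0695
```

>>> apply_moves(
  commands=[-3,-1.95,0,0,0,0,7,-3,-1.95,0,0,0,0,7,-3,-1.95,0,0,0,0,7,-3,-1.95,0,0,0,0,7,-3,-1.95,0,0,0,0,7,-2.3,-1.6,0,0,0,0,7,0,0,0,0,0,0,7,0,0,0,0,0,0,7],
)

```text
t: 32.28
tool_pos: [0.4123, 0.2398, 0.1025]
orientation: [2.318, 2.11, 0.039]
force: [1.0, 0.4, 0.9]
opening: 0.0705
```

```bash
python3 - <<'E'
from h import *
wl(.403,.236,.054,.066)
top(.582,.352,.02,.035,.024)
E
```

```text
tool [0.4123 0.2398 0.1025] jaw [ 0.995 -0.094  0.022] z [ 0.023  0.012 -1.   ] t 32.275
wrist 725 [0.386 0.218 0.054] [0.421 0.253 0.062] ((403.24261474609375, 236.00421142578125), (35.1677131652832, 34.84067916870117), 13.711658477783203)
scene 288 [0.563 0.332 0.02 ] [0.603 0.371 0.032] ((583.9403076171875, 351.5977783203125), (38.47813415527344, 36.842628479003906), 65.58380126953125)
side 382 [0.562 0.335 0.02 ] [0.6   0.372 0.03 ] ((580.6988525390625, 354.0567321777344), (38.00555419921875, 36.08753967285156), 12.954056739807129)
```

>>> apply_moves(
  commands=[-0.9,-0.4,-1.2,-0.012,0.023,0,7,0,0,-1.4,0,0,0,7,0,0,-1.4,0,0,0,7,0,0,-1.2,0,0,0,7,0,0,-1.2,0,0,0,7,0,0,0,0,0,0,7],
)

```text
t: 33.17
tool_pos: [0.401, 0.235, 0.0305]
orientation: [-2.321, -2.114, 0.014]
force: [-0.2, -0.2, 0.4]
opening: 0.0699
```

>>> apply_moves(
  commands=[0.2,0.1,-1.1,0,-0.008,0,7,0,0,-1.1,0,0,0,7,0,0,-0.9,0,0,0,7,0,0,0,0,0,0,7],
)

```text
t: 33.67
tool_pos: [0.4037, 0.2364, -0.002]
orientation: [2.32, 2.113, -0.002]
force: [0.2, -0.4, -0.7]
opening: 0.07
```

>>> apply_moves(
  commands=[0,0,0,0,0,0,3,0,0,0,0,0,0,3,0,0,0,0,0,0,3,0,0,0,0,0,0,3,0,0,1.5,0,0,0,3,0,0,2,0,0,0,3,0,0,2.5,0,0,0,3,0,0,2.5,0,0,0,3],
)

```text
t: 34.67
tool_pos: [0.403, 0.236, 0.0874]
orientation: [2.32, 2.113, -0.004]
force: [0.5, 0.3, -0.5]
opening: 0.0363
```

>>> apply_moves(
  commands=[0.9,-1.8,0,0,0,0,3,0.9,-3.6,0,0,0,0,3,0.9,-3.6,0,0,0,0,3,0.9,-3.6,0,0,0,0,3,0.9,-3.6,0,0,0,0,3,0.9,-3.6,0,0,0,0,3,0.9,-3.6,0,0,0,0,3,0.9,-3.6,0,0,0,0,3],
)

```text
t: 35.67
tool_pos: [0.4812, -0.0388, 0.1016]
orientation: [2.308, 2.114, 0.02]
force: [0.3, 0.4, -0.4]
opening: 0.0366
```

>>> apply_moves(
  commands=[0.83,-3.7,0,0,0,0,3,0.83,-3.7,0,0,0,0,3,0.83,-3.7,0,0,0,0,3,0.83,-3.7,0,0,0,0,3,0.83,-3.7,0,0,0,0,3,0.83,-3.7,0,0,0,0,3,0.83,-3.7,0,0,0,0,3,0.83,-3,0,0,0,0,3],
)

```text
t: 36.67
tool_pos: [0.5511, -0.3396, 0.1125]
orientation: [2.303, 2.107, 0.026]
force: [-0.4, 0.4, 0.3]
opening: 0.0365
```

>>> apply_moves(
  commands=[0,0,0,0,0,0,3,0,0,0,0,0,0,3],
)

```text
t: 36.92
tool_pos: [0.5511, -0.3413, 0.114]
orientation: [2.304, 2.104, 0.026]
force: [-0.3, -0.1, -0.6]
opening: 0.0365
```

```bash
python3 - <<'E'
from h import *
wl(.548,-.34,.008,.022,.09)
top(.548,-.34,.008,.02,.09)
E
```

```text
tool [ 0.5511 -0.3413  0.114 ] jaw [ 0.995 -0.091  0.027] z [ 0.027 -0.005 -1.   ] t 36.925
wrist 1900 [ 0.493 -0.384  0.008] [ 0.606 -0.261  0.022] ((549.6173095703125, -324.6014404296875), (116.88227844238281, 100.2350082397461), 82.9742431640625)
scene 445 [ 0.49  -0.42   0.008] [ 0.607 -0.26   0.02 ] ((549.0235595703125, -340.0231628417969), (153.695556640625, 102.72001647949219), 82.69639587402344)
side 257 [ 0.489 -0.422  0.008] [ 0.606 -0.258  0.02 ] ((547.4445190429688, -338.4213562011719), (157.70277404785156, 100.48458099365234), 82.7864990234375)
```

>>> apply_moves(
  commands=[-0.2,0.2,-0.8,0.005,0.027,-0.02,3,0,0,-1,0,0,0,3,0,0,-1,0,0,0,3,0,0,0,0,0,0,3],
)

```text
t: 37.58
tool_pos: [0.5487, -0.3362, 0.083]
orientation: [-2.337, -2.094, 0.003]
force: [-0.5, -0.5, 0.2]
opening: 0.037
```

>>> apply_moves(
  commands=[0,-0.3,-1,0,0,0,3,0.05,-0.05,-1,0,0,0,3,0,0,0,0,0,0,3],
)

```text
t: 37.95
tool_pos: [0.5489, -0.3401, 0.0613]
orientation: [-2.337, -2.094, 0.003]
force: [0.2, 0.4, 0.1]
opening: 0.0366
```

>>> apply_moves(
  commands=[0.1,-0.1,-1,0,0,0,3,0.05,-0.05,-1,0,0,0,3,0,0,0,0,0,0,3],
)

```text
t: 38.33
tool_pos: [0.5506, -0.3419, 0.04]
orientation: [-2.337, -2.094, 0.003]
force: [-0.2, 0.1, -0.0]
opening: 0.0367
```

>>> apply_moves(
  commands=[-0.2,0.25,-1,0,0,0,3,0,0,-1,0,0,0,3,0,0,-0.8,0,0,0,3,0,0,0,0,0,0,3],
)

```text
t: 38.83
tool_pos: [0.5483, -0.3389, 0.0099]
orientation: [-2.337, -2.094, 0.003]
force: [-0.0, 1.2, -0.5]
opening: 0.0365
```

>>> apply_moves(
  commands=[0,0,-0.75,0,0,0,3,0,0,0,0,0,0,3,0,0,0,0,0,0,5.5,0,0,0,0,0,0,5.5,0,0,0,0,0,0,5.5,0,0,2,0,0,0,5.5,0,0,2,0,0,0,5.5,0,0,2,0,0,0,6],
)

```text
t: 39.83
tool_pos: [0.5486, -0.3391, 0.066]
orientation: [-2.337, -2.094, 0.003]
force: [-0.0, 0.4, 0.2]
opening: 0.0591
```

>>> apply_moves(
  commands=[0,0,3,0,0,0,6,-1,3,2,0,0,0,6,-1,4,1,0,0,0,6,-1,4,0,0,0,0,6,-1,4,0,0,0,0,6,0,4,0,0,0,0,6,0,4,0,0,0,0,6,0,0,0,0,0,0,6],
)

```text
t: 40.83
tool_pos: [0.5126, -0.1064, 0.1472]
orientation: [2.328, 2.082, 0.011]
force: [0.7, 0.3, -0.0]
opening: 0.0601
```

```bash
python3 - <<'E'
from h import *
print(read_state()["tool_pos"])
for a in [(.548,-.339,.055,.072,.023),(.543,-.384,.055,.072,.023),(.581,.352,.02,.035,.024),(.577,.305,.02,.035,.024),(.665,-.046,.045,.06,.025)]: print(a); top(*a)
im,d=read_camera("scene"); cv2.imwrite("pics/fin.png",cv2.resize(im[110:320,80:450],None,fx=2.1,fy=2.1))
E
```

```text
[ 0.51262348 -0.10644194  0.14723828]
(0.548, -0.339, 0.055, 0.072, 0.023)
scene 114 [ 0.532 -0.356  0.055] [ 0.57  -0.322  0.067] ((550.0452880859375, -339.88531494140625), (33.837528228759766, 36.505821228027344), 72.65199279785156)
side 64 [ 0.532 -0.354  0.055] [ 0.565 -0.321  0.064] ((548.7611083984375, -337.5594787597656), (31.680458068847656, 33.35675048828125), 6.975534915924072)
(0.543, -0.384, 0.055, 0.072, 0.023)
scene 104 [ 0.525 -0.4    0.055] [ 0.564 -0.366  0.068] ((544.9025268554688, -384.4755859375), (37.126556396484375, 33.26108169555664), 64.53325653076172)
side 63 [ 0.526 -0.403  0.055] [ 0.56  -0.363  0.064] ((542.3302612304688, -383.00994873046875), (32.64805603027344, 40.00227737426758), 7.256657600402832)
(0.581, 0.352, 0.02, 0.035, 0.024)
scene 285 [0.564 0.332 0.02 ] [0.602 0.371 0.032] ((583.3800659179688, 351.8068542480469), (38.22038269042969, 38.46004867553711), 83.85038757324219)
side 387 [0.562 0.335 0.02 ] [0.6   0.372 0.029] ((581.6104125976562, 353.7160949707031), (36.0957145690918, 38.384220123291016), 77.69783020019531)
(0.577, 0.305, 0.02, 0.035, 0.024)
scene 263 [0.561 0.284 0.02 ] [0.599 0.324 0.032] ((578.7843017578125, 304.9303283691406), (37.13924026489258, 38.149723052978516), 40.92365264892578)
side 329 [0.558 0.288 0.02 ] [0.595 0.324 0.029] ((576.3344116210938, 305.9676513671875), (35.5734748840332, 36.71073532104492), 77.28290557861328)
(0.665, -0.046, 0.045, 0.06, 0.025)
scene 143 [ 0.654 -0.063  0.045] [ 0.68  -0.03   0.055] ((666.6544189453125, -46.314701080322266), (32.42054748535156, 25.543067932128906), 88.38916778564453)
side 83 [ 0.653 -0.06   0.045] [ 0.677 -0.029  0.053] ((664.5820922851562, -44.26479721069336), (23.6761474609375, 29.785078048706055), 3.5621182918548584)
```

View pics/fin.png

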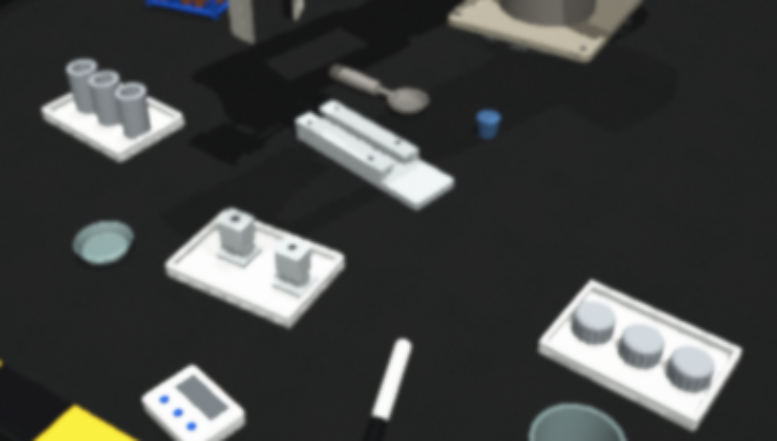

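The final picture shows three adapters at (80-130, 95), two stops at (237,235) and (292,265), and three caps at (595-690, 320-370). All stand upright in their trays, and the arm is clear.

```bash
python3 -c "
from plant import *
print(close_job())"
```

```text
the job is handed in; nothing more can be done
None
```

I put both caps, both adapters and the rail stop into their matching trays and handed the job in at about 41 s of the 128 s allowed; close_job gives no verdict.

- **Final checks:** depth from the scene and side cameras showed all five at their samples' heights, tops level and within about 1 cm of the tray centreline. In the last picture they stand upright, side by side, with the gripper well clear. I judged rest by eye and by the stop, both caps and the first adapter holding position between looks, not from a speed reading.
- **Fingertip offset:** the fingertips end about 32 mm above the reported TCP, contrary to the tool description. My first try at the stop therefore closed in the air above it, without contact. I measured the offset with both cameras and allowed for it in every later move.
- **Drift on fast moves:** descents and long moves drifted up to about 1 cm and tilted slightly, so I corrected before each grasp and release.
- **Forces:** every reading I saw, taken at the end of each move call, stayed under 2 N.

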